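# Lock the lens and show a shaft support to the inspection camera

### The arm

A 6-joint arm with a two-finger parallel gripper is mounted at the origin on the work surface. World frame = base frame: x ahead of the robot, y to its left, z up, the work surface at z = 0. Lengths are in m, angles in rad, forces in N, time in s.
With the tool pointing down it reaches from about 0.275 to 0.875 m from the base axis. Payload 12.5 kg.
Tool frame: the origin (TCP) lies at the very end of the fingers, on their centre line; the grasp point (between the pads) lies 19 mm behind it; z points along the fingers, y is the line along which they close (so a half turn about z gives the same grasp; the last joint's range is limited). The gripper opens to 85 mm and grips with 20 to 120 N. Pads are 22 mm wide; open, the fingers measure 114 mm over their backs; the gripper's body (76 mm by 85 mm) begins 54 mm behind the grasp point. The pads swing forward as they close: fully open they stand 13 mm farther back than shut.
Start: joints at [1.162, 0.351, 1.652, -0, 1.139, -0.085], TCP at [0.175, 0.521, 0.231] pointing down, gripper open.
Joint ranges: [-2.75, 2.75], [-0.79, 2.1], [0.01, 2.65], [-1.57, 4.71], [0.07, 3.14], [-2.87, 2.87]. Speed limits (rad/s): [2.22, 2.22, 2.79, 3.14, 3.14, 3.14].

### API

Orientations are given as a 3x3 rotation matrix whose columns are the frame's x, y, z axes.
In Python, from bench import manip gives the robot as it stands. Calls block until the motion is done:
- manip.move_ptp(position, orientation): joint-space move of the TCP to a pose.
- manip.move_l(position, attitude=None, max_speed=0.15): straight line of the TCP; attitude=None keeps the orientation; max_speed is the mean speed in m/s.
- manip.move_j(angles): joint-space move.
- manip.set_gripper(opening, effort=None): opening from 0.0 (shut) to 1.0 (fully open); effort is the grip in N (None keeps the last); returns when the fingers have stopped.
- manip.dwell(seconds).
- manip.inverse_kinematics(position, orientation): joint angles nearest the present ones, or None.
- manip.grab_frame(name): name is "side" or "top" or "wrist"; returns (picture, depth): 420x560x3 uint8, red, green, blue; 420x560 float32, m along the optical axis (not along the pixel's ray), 0 where there is no reading.
- manip.get_calibration(name): a dict with "camera_matrix" (3x3 intrinsics, pixels), "k1" (the pictures are not rectified: a ray, as slopes to the right and down, at radius r is drawn at 1 + k1 r^2 times it, then the intrinsics apply), "R" (3x3) and "t" (3): a world point X has camera coordinates R X + t. Camera axes: x right, y down, z forward; pixel columns grow to the right and rows downward; lengths in m; the calibration is good to about 2 mm. A picture is of the moment at which its call begins: read the wrist's pose just before it. get_calibration takes no time and is no camera call; for the wrist camera it gives the pose at the moment of the call.
A pose or a line that the arm cannot do raises manip.Unreachable and nothing moves.
- manip.sign_off(): hands the job in; it is judged then, once.
Trained networks look in the newest picture that a camera, given by its name, has taken for a name from the list of things; names that differ only in an ending like _2 or _b are one class to them, and where a whole thing is asked for, a point or a joint stands for the part that bears it (a point fixed in the world has none). Each returns a list of dicts, best first, with "confidence" (0 to 1); they miss things now and then, are a little off and sometimes report something else, mostly with a low value. They report only what shows in the picture. A call takes as long as a camera call. They do not tell look-alikes from the thing itself.
- manip.look_for(camera, name): "at" ([x, y, z] in m, in world coordinates, good to about 4 mm: the middle of the surface that is visible of it).
Readings, each from a call of its own:
- manip.current_time(): time.
- manip.current_qpos(): joint angles.
- manip.current_joint_vel(): joint speeds.
- manip.current_joint_torque(): joint torques, N m.
- manip.current_ee_pos(): TCP position.
- manip.current_tcp_rot(): TCP orientation.
- manip.current_force(): force on the tool from outside, world axes, zero at the start.
- manip.current_ft_torque(): the same for the moment, N m.
- manip.current_grip_width(): opening from 0.0 (shut) to 1.0 (fully open).
- manip.current_grip_force(): force on a finger pad.
Only numpy, scipy, OpenCV 4.12 (cv2) and the standard library are available. Lean on these libraries where they do the work, as an engineer would, in place of code of your own. Each camera call takes 0.05 s, during which the arm holds its last target. There are 200 camera calls.

### The job

The up-looking inspection camera has just been focused: first turn the lens's lock ring clockwise until its line meets the locked mark. Then take the shaft support with the long two-bolt oval flange out of the tray and hold it still in the air over the lens for its picture: flange face down and level, 100 mm above the front of the lens and centred on it, the flange's long way in line with the camera's long base plate. Finish still holding it there; do not touch the camera with the part and leave the other things where they are.

Things in the scene. Friction and masses are not known exactly. Their poses are not given: they have to be found in the camera images.
- camera: Up-looking camera, fixed to the bench; origin on the bench under the lens axis, z up, x along the long side of its aluminium base plate (230 x 110 x 10 mm). A bar light lies across each end of the plate, up to 75 mm above the bench. Black body 80 x 80 mm up to 66 mm, steel lens mount 60 mm diameter to 74 mm, barrel 50 mm diameter above.
- lens_front (a point): Centre of the front (top) of the lens, 144 mm above the bench; it looks straight up. Axes as the camera's: x along the long base plate, z up. The front rim is 44 mm in diameter, from 134 to 144 mm above the bench.
- ring_axis (a point): Centre of the grey knurled lock ring, on the lens axis, 127 mm above the bench. The ring, 62 mm diameter and 14 mm high (120 to 134 mm above the bench), is captive round the lens; 46 mm of clear height lies under its edge. It can be gripped across its diameter from above, clear of the thumb tab; friction about 0.1 N m, it stays where it is left.
- ring_line (a point): Outer end of the white line on top of the ring's thumb tab, which sticks out of the ring to 41.5 mm from its axis (7 mm wide, 12 mm high); turns with the ring.
- locked_mark (a point): White mark on the fixed front rim of the lens, 22 mm from the axis, on the side of the camera's +x. Locked when the ring's line points the same way.
- lock_ring (a joint): Turn of the lock ring in rad, growing clockwise seen from above: 0 at its open stop, 1.25 at its other stop, where the line meets the locked mark.
- oval_support: The aluminium shaft support to show: flange 8 mm thick, oval with narrower round ends, 76 mm long and 46 mm wide, one bolt hole at each end; on it a round upright boss 30 mm diameter up to 42 mm above the underside. Origin at the centre of the underside (the flange face), x along the flange's long way, z up along the boss. About 0.12 kg. Stands in the tray, boss up.
- square_support: Leave alone: the same boss on a square flange 52 x 52 x 8 mm with four holes; origin centre of underside.
- round_support: Leave alone: the same boss on a round flange 58 mm diameter, 8 mm thick; origin centre of underside.
- tray: Fixed grey plastic tray 150 x 330 mm (x, y), rim 16 mm high, floor about 4 mm thick, on which the three supports stand about 95 mm apart; origin centre of underside.
- lens_cap: Leave alone: black lens cap, 54 mm diameter, 9 mm high, lying on the bench.
- spare_lens: Leave alone: small black lens standing on the bench, 42 mm diameter, 54 mm high.
- dot_target: Leave alone: white calibration plate with black dots, 75 x 75 x 6 mm, lying on the bench.
- screwdriver: Leave alone: screwdriver lying on the bench.
- relay_module: Leave alone: grey relay module lying on the bench, 70 x 88 x 23 mm.
Things that resemble listed ones, but are neither listed nor needed, are in the scene too. What is shaped like the oval_support but orange is not meant.

How it is judged:
On the way, in this order (a step that is already met when the one before it is completed fails the run):
1. the lock ring is turned to its locked mark (value of joint lock_ring above 1.12 rad), for 0.2 s.
2. the oval-flange support is lifted clear of the tray (height (world z) of oval_support above 0.05 m and contact force between oval_support and the fingers above 0.5 N), for 0.2 s.
At the end, for the whole second after the job is handed in: Lock ring within 0.13 rad of its mark; oval support held still by the fingers alone, flange face down, level within 0.12 rad, 88 to 112 mm above the lens front, centred within 12 mm, its long way within 0.15 rad of the base plate's (either way round) (value of joint lock_ring above 1.12 rad and horizontal distance between oval_support and lens_front below 0.012 m and z of oval_support in the frame of lens_front between 0.088 and 0.112 m and angle between oval_support's own z axis and vertical below 0.12 rad and angle between the x axis of oval_support and the x axis of lens_front, either way round below 0.15 rad and contact force between oval_support and the fingers above 0.5 N and contact force between oval_support and camera below 0.1 N and linear speed of oval_support below 0.02 m/s and angular speed of oval_support below 0.2 rad/s); the arm keeps its last pose, push and grip.
It fails at once if the part touches the camera or its lens (contact force between oval_support and camera above 1 N).
It fails at once if another thing is moved by more than 30 mm (distance of any of square_support, round_support, lens_cap, spare_lens, dot_target, screwdriver, relay_module from where it was at the start of the episode above 0.03 m).
It also fails if it takes over 56 s, if anything falls off the work surface, if the arm or the gripper's body presses on something with over 40 N, if the wrist force passes 120 N, or if a joint passes its speed limit or range.

## Working session

There is one attempt and no reset: what is moved stays moved. The work goes in short steps, each a Python script; the robot and the scene stay as the last script left them, time stands still between calls to the robot, and variables do not carry over. Pictures are saved under pics/ and viewed, at most 10 in all, crops included, and the job is handed in when it is done.

```bash
mkdir -p pics
cat > h.py <<'E'
import numpy as np, cv2
from bench import manip as m
def shot(cam,fn=None):
    c=m.get_calibration(cam); p,d=m.grab_frame(cam)
    if fn: cv2.imwrite('pics/'+fn,p[:,:,::-1])
    return p,d,c
def proj(c,X):
    K=np.array(c["camera_matrix"]);Y=np.array(c["R"])@np.array(X)+np.array(c["t"])
    s=Y[:2]/Y[2]; s=s*(1+c["k1"]*(s@s)); return K[:2,:2]@s+K[:2,2]
def ray(c,px):
    K=np.array(c["camera_matrix"]);q=np.linalg.solve(K[:2,:2],np.array(px,float)-K[:2,2]);s=q.copy()
    for _ in range(20): s=q/(1+c["k1"]*(s@s))
    R=np.array(c["R"]);return -R.T@np.array(c["t"]),R.T@np.array([s[0],s[1],1])
def atz(c,px,z):
    o,d=ray(c,px);return o+d*(z-o[2])/d[2]
def atd(c,px,d):
    o,r=ray(c,px);return o+r*d
def down(a):  # tool z down, closing axis y at angle a
    y=np.array([np.cos(a),np.sin(a),0]);z=np.array([0,0,-1.]);return np.column_stack([np.cross(y,z),y,z])
E
python3 - <<'E'
from h import *
np.set_printoptions(precision=4,suppress=True)
p,d,c=shot('top','top.png'); p2,d2,c2=shot('side','side.png')
for n in ['camera','ring_line','locked_mark','oval_support','square_support','round_support','tray','spare_lens','lens_cap']:
  for cam,cc in (('top',c),('side',c2)):
    for r in m.look_for(cam,n)[:4]: print(n,cam,np.array(r['at']),round(r['confidence'],2),proj(cc,r['at']).round())
print(m.current_time(),m.current_tcp_rot())
E
```

```text
camera top [0.5627 0.2287 0.0536] 0.9 [199. 187.]
camera side [0.5756 0.2138 0.0496] 0.67 [284. 169.]
ring_line top [0.5829 0.2315 0.1331] 0.58 [193. 171.]
ring_line side [0.5726 0.2159 0.1335] 0.67 [283. 146.]
locked_mark top [0.5708 0.2339 0.0557] 0.62 [197. 184.]
locked_mark side [0.5759 0.2138 0.0521] 0.72 [284. 168.]
oval_support top [ 0.3105 -0.1735  0.0073] 0.89 [355. 291.]
oval_support top [ 0.6566 -0.3685  0.0057] 0.86 [425. 162.]
oval_support top [ 0.6749 -0.1298  0.0056] 0.84 [337. 154.]
oval_support top [ 0.483  -0.3614  0.0121] 0.74 [426. 225.]
oval_support side [ 0.6697 -0.1404  0.0067] 0.92 [355. 270.]
oval_support side [ 0.6478 -0.3803  0.0064] 0.69 [382. 357.]
oval_support side [ 0.3071 -0.1904  0.0048] 0.6 [217. 316.]
oval_support side [ 0.7207 -0.2454  0.0261] 0.25 [390. 296.]
square_support top [ 0.4554 -0.1782  0.0094] 0.57 [356. 234.]
square_support side [ 0.4602 -0.1932  0.0174] 0.7 [280. 302.]
square_support side [0.5771 0.2133 0.0493] 0.38 [284. 169.]
round_support top [ 0.4867 -0.2602  0.0119] 0.9 [388. 223.]
round_support side [ 0.4815 -0.2761  0.0142] 0.61 [298. 331.]
round_support side [0.5803 0.2165 0.0509] 0.57 [285. 167.]
tray top [ 0.4864 -0.2692  0.0082] 0.77 [391. 223.]
tray side [ 0.4825 -0.2897  0.0057] 0.98 [300. 338.]
tray side [ 0.7352 -0.0248  0.0054] 0.4 [363. 231.]
spare_lens top [0.5352 0.4029 0.0524] 0.49 [130. 196.]
spare_lens side [0.5368 0.3996 0.0394] 0.46 [257. 133.]
lens_cap top [0.3975 0.0132 0.0107] 0.65 [282. 255.]
lens_cap side [0.3979 0.0093 0.0109] 0.66 [238. 243.]
lens_cap side [ 0.4845 -0.2904  0.0034] 0.35 [301. 338.]
1.0 [[-0.948   0.3182 -0.    ]
 [ 0.3182  0.948  -0.    ]
 [ 0.     -0.     -1.    ]]
```

View pics/top.png

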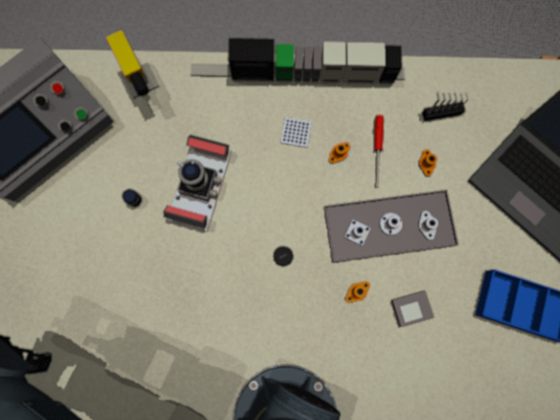

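View pics/side.png

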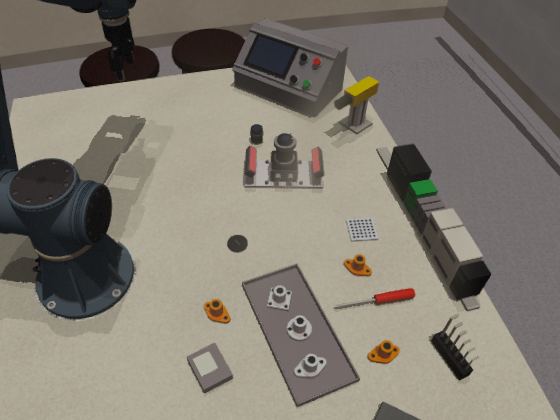

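The top view shows the grey oval flange at top (429,224) / side (311,366). The orange ones at top (340,152), (428,161) and (356,291) are decoys, and the square (357,232) and round (391,224) supports sit beside it in the tray. The lens is at top (192,172). Next I'll look down on the lens with the wrist camera.

Run:
```python
from h import *
np.set_printoptions(precision=4,suppress=True)
c=m.get_calibration('top'); L=atz(c,(191,171),.144); print(L)
A=atz(c,(208,147),.075);B=atz(c,(186,215),.075);print(A,B,(A+B)/2)
w=m.get_calibration('wrist');R=m.current_tcp_rot();print('cam in tool',R.T@(-np.array(w["R"]).T@np.array(w["t"])-m.current_ee_pos()), np.array(w["R"])@R)
off=R.T@(-np.array(w["R"]).T@np.array(w["t"])-m.current_ee_pos())
ang=np.arctan2(*(A-B)[1::-1]);print('plate',ang)
best=None
for a in (ang,ang+np.pi):
  for k in (0,np.pi/2):
    Rt=down(a+k); P=np.array([L[0],L[1],.36]); P[:2]-=(Rt@off)[:2]; q=m.inverse_kinematics(P,Rt)
    print(a+k,q)
    if q is not None and (best is None or np.abs(q-m.current_qpos()).max()<best[0]): best=(np.abs(q-m.current_qpos()).max(),P,Rt)
m.move_ptp(best[1],best[2]); p,d,c=shot('wrist')
cv2.imwrite('pics/w1.png',cv2.resize(p[:,:,::-1],(800,600),interpolation=cv2.INTER_CUBIC))
np.savez('w1.npz',p=p,d=d,**c)
for n in ['ring_line','locked_mark','lens_front','ring_axis']:
  for r in m.look_for('wrist',n)[:2]: print(n,np.array(r['at']),round(r['confidence'],2),proj(c,r['at']).round())
print(m.current_time(),proj(c,L),m.current_qpos())
```

```text
[0.5786 0.2344 0.144 ]
[0.6628 0.2083 0.075 ] [0.4852 0.254  0.075 ] [0.574  0.2311 0.075 ]
cam in tool [ 0.0751  0.0004 -0.1426] [[-0.0013  1.     -0.002 ]
 [-0.9567 -0.0018 -0.291 ]
 [-0.291   0.0016  0.9567]]
plate -0.25234840464214575
-0.25234840464214575 [ 0.2016  0.3165  1.3838 -0.      1.4413  0.4539]
1.3184479221527508 [ 0.2514  0.5336  1.0661 -0.      1.5419 -1.0671]
2.8892442489476475 [ 0.4052  0.503   1.1136 -0.      1.5249 -2.4841]
4.4600405757425445 [ 0.3822  0.2835  1.4279 -0.      1.4302  2.2054]
ring_line [0.5841 0.2432 0.1357] 0.66 [279.  92.]
ring_line [0.5764 0.237  0.0589] 0.3 [273. 100.]
locked_mark [0.5769 0.2372 0.0612] 0.73 [273. 100.]
lens_front [0.5813 0.2387 0.0592] 0.9 [276.  98.]
ring_axis [0.5814 0.2398 0.058 ] 0.82 [276.  97.]
3.2083 [275.5447 101.5813] [0.2024 0.3166 1.3839 0.0001 1.4413 0.4539]
```

View pics/w1.png

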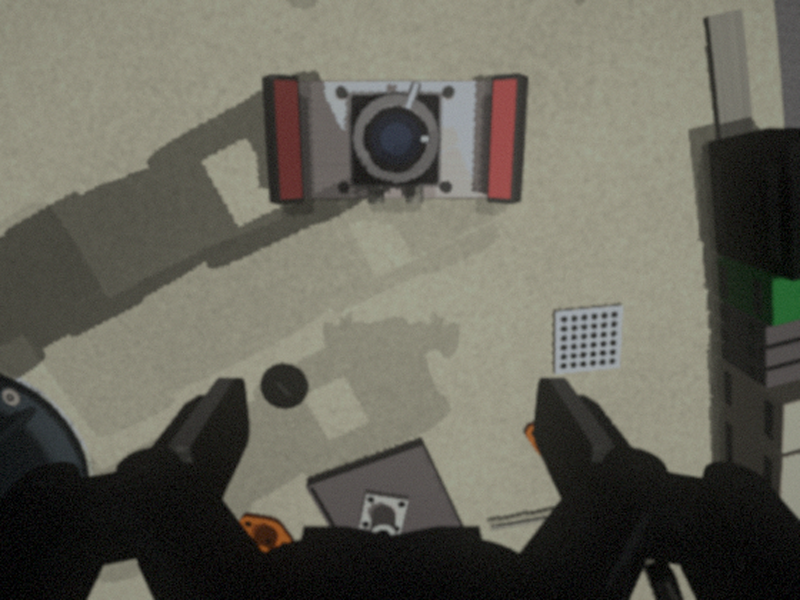

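The wrist view (800x600) shows the lens at (397,139). The white locked mark is on the right of the rim at (424,139), which gives the camera's +x. The ring tab is at (412,95), about 70° counter-clockwise of the mark. I'll measure the centre and axis precisely.

Run:
```python
from h import *
np.set_printoptions(precision=4,suppress=True)
f=np.load('w1.npz');c={k:f[k] for k in ('camera_matrix','R','t')};c['k1']=float(f['k1']);p=f['p'].astype(int);d=f['d']
ys,xs=np.mgrid[30:170,170:390];ys=ys.ravel();xs=xs.ravel()
X=np.array([atd(c,(x,y),d[y,x]) for x,y in zip(xs,ys)]);col=p[ys,xs]
for lo,hi in ((.126,.138),(.139,.149)):
  S=X[(X[:,2]>lo)&(X[:,2]<hi)]; 
  (cx,cy),r=cv2.minEnclosingCircle((S[:,:2]*1000).astype(np.float32)); print(lo,len(S),S.mean(0),S[:,2].min(),cx,cy,r)
red=(col[:,0]>col[:,1]+40)&(X[:,2]>.04)&(X[:,2]<.09)
pts=X[red];m_=pts[:,:2].mean(0);v=pts[:,:2]-m_; sel=(v@[np.cos(.25),-np.sin(.25)])>0
a=pts[sel].mean(0);b=pts[~sel].mean(0);print(a,b,(a+b)/2,'ang',np.arctan2(*(a-b)[1::-1]),sel.sum(),(~sel).sum())
# plate via depth
S=X[(X[:,2]>.003)&(X[:,2]<.09)]; 
print(cv2.minAreaRect((X[(X[:,2]>.06)&(X[:,2]<.085)][:,:2]*1000).astype(np.float32)))
for px in ((424,139),(412,95),(397,139),(415,84)):
  print(px,atz(c,np.array(px)/1.42857,.144 if px[0]==424 else .132))
```

```text
0.126 1580 [0.5819 0.2406 0.1339] 0.13072818347816562 583.6321411132812 242.53163146972656 36.55539321899414
0.139 1535 [0.581  0.2387 0.1445] 0.14194269336688664 581.1138916015625 238.3947296142578 21.925872802734375
[0.6699 0.2172 0.0645] [0.4929 0.2619 0.0645] [0.5814 0.2395 0.0645] ang -0.2470079719242625 1348 1151
((581.1553955078125, 238.57321166992188), (107.64388275146484, 221.2046356201172), 75.69364166259766)
(424, 139) [0.6002 0.2332 0.144 ]
(412, 95) [0.5998 0.2645 0.132 ]
(397, 139) [0.5821 0.2379 0.132 ]
(415, 84) [0.6036 0.2712 0.132 ]
```

Run:
```python
from h import *
np.set_printoptions(precision=4,suppress=True)
C=np.array([.5811,.2387]); R=down(1.0-np.pi/2)
R2=down(1.0+np.pi/2)
for r in (R,R2): print(m.inverse_kinematics([*C,.23],r))
q=m.inverse_kinematics([*C,.23],R)
m.move_ptp([*C,.23],R); m.move_l([*C,.100],max_speed=.1)
m.set_gripper(0.0,effort=40); print(m.current_grip_width(),m.current_grip_force(),m.current_force())
q=m.current_qpos();tau=[]
for i in range(1,11):
  q2=q.copy(); q2[5]+=1.26*i/10; m.move_j(q2); tau.append(m.current_ft_torque()[2])
print(np.array(tau),m.current_qpos(),m.current_force(),m.current_ee_pos())
m.set_gripper(1.0); m.move_l([*C,.26],max_speed=.2)
P=np.array([*C,.36]);a=-.249;Rt=down(a);off=np.array([.0751,.0004,-.1426]);P[:2]-=(Rt@off)[:2]
m.move_ptp(P,Rt);p,d,c=shot('wrist'); cv2.imwrite('pics/w2.png',cv2.resize(p[30:170,180:370,::-1],(760,560),interpolation=cv2.INTER_CUBIC))
print(m.current_time())
```

```text
[ 0.3157  0.4945  1.4373 -0.      1.2098  0.8865]
[ 0.3157  0.4945  1.4373 -0.      1.2098 -2.2551]
0.7145937592278004 43.19414019584656 [ 3.449  -4.407   4.5759]
[-0.1291 -0.1224 -0.1451 -0.0968 -0.1158 -0.1216 -0.0857 -0.0676 -0.0813
  0.4017] [ 0.3136  0.6395  1.5401 -0.004   0.9598  2.1408] [  4.0073 -10.273   -0.1651] [0.5826 0.2369 0.101 ]
11.025
```

View pics/w2.png

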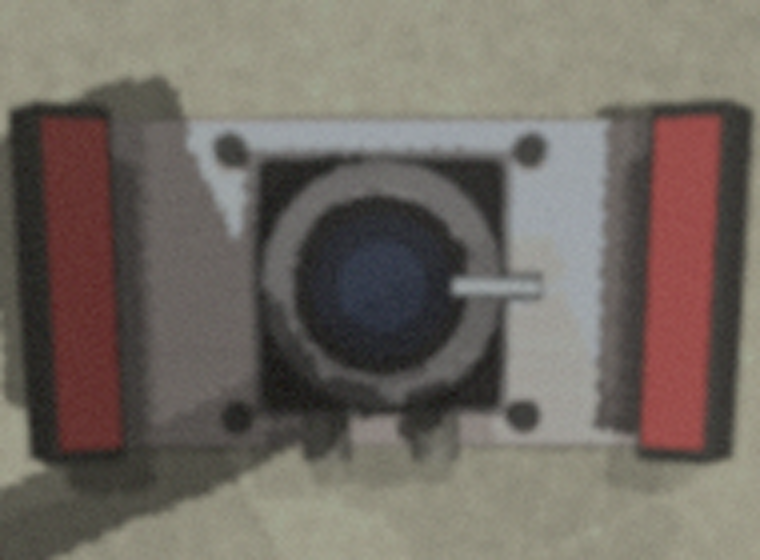

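The ring is locked: its line (500,287) runs straight into the rim mark, and the torque rose at the stop. Next is the oval support, with a close view from the wrist camera.

Run:
```python
from h import *
np.set_printoptions(precision=4,suppress=True)
c=m.get_calibration('top'); O=atz(c,(429,224),.03); print(O)
off=np.array([.0751,.0004,-.1426])
for a in (0,np.pi/2,np.pi,-np.pi/2):
  Rt=down(a);P=np.array([O[0],O[1],.26]);P[:2]-=(Rt@off)[:2]
  # camera tilted ~17deg toward tool: shift back so target is centred
  P[:2]+=Rt[:2,0]*.07
  q=m.inverse_kinematics(P,Rt);print(a,q)
  if q is not None and abs(q[5])<2.6: break
m.move_ptp(P,Rt);p,d,c=shot('wrist')
np.savez('w3.npz',p=p,d=d,**c)
cv2.imwrite('pics/w3.png',cv2.resize(p[:,:,::-1],(800,600),interpolation=cv2.INTER_CUBIC))
for n in ['oval_support','round_support','square_support']:
  for r in m.look_for('wrist',n)[:2]: print(n,np.array(r['at']),round(r['confidence'],2),(proj(c,r['at'])*1.4286).round())
print(m.current_time())
```

```text
[ 0.4823 -0.3629  0.03  ]
0 [-0.7289  0.4277  1.4653 -0.      1.2487 -0.7289]
oval_support [ 0.3169 -0.1949  0.0101] 0.87 [166.  12.]
oval_support [ 0.4844 -0.3622  0.0088] 0.83 [394. 234.]
round_support [ 0.4853 -0.269   0.0125] 0.94 [395. 112.]
square_support [ 0.4623 -0.1929  0.0064] 0.83 [364.   5.]
13.2083
```

View pics/w3.png

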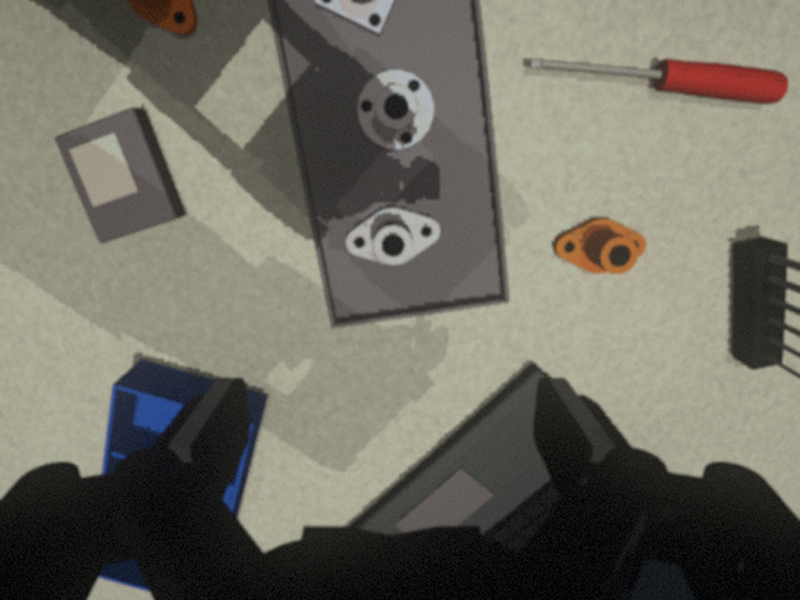

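Run:
```python
from h import *
np.set_printoptions(precision=4,suppress=True)
f=np.load('w3.npz');c={k:f[k] for k in ('camera_matrix','R','t')};c['k1']=float(f['k1']);p=f['p'];d=f['d']
cv2.imwrite('pics/c3.png',cv2.resize(p[135:195,230:320,::-1],(720,480),interpolation=cv2.INTER_CUBIC))
ys,xs=np.mgrid[135:195,230:320];ys=ys.ravel();xs=xs.ravel()
X=np.array([atd(c,(x,y),d[y,x]) for x,y in zip(xs,ys)])
S=X[(X[:,2]>.041)&(X[:,2]<.052)];print(len(S),S.mean(0),cv2.minEnclosingCircle((S[:,:2]*1000).astype(np.float32)))
br=p[ys,xs].min(1)>120
F=X[(X[:,2]>.0085)&(X[:,2]<.0165)&(np.hypot(*(X[:,:2]-S[:,:2].mean(0)).T)<.045)]
print(len(F),cv2.minAreaRect((F[:,:2]*1000).astype(np.float32)))
h1=atz(c,np.array([359,242.])/1.42857,.012);h2=atz(c,np.array([427,231.])/1.42857,.012)
print(h1,h2,(h1+h2)/2,np.arctan2(*(h2-h1)[1::-1]))
fl=X[:,2]
for z in (.004,.012,.046): print(z,((fl>z-.002)&(fl<z+.002)).sum())
```

```text
628 [ 0.4829 -0.3631  0.046 ] ((482.9808349609375, -363.4411315917969), 14.911445617675781)
1125 ((482.7709045410156, -363.5850524902344), (70.09929656982422, 45.946475982666016), 35.59383010864258)
[ 0.4564 -0.3678  0.012 ] [ 0.5107 -0.359   0.012 ] [ 0.4836 -0.3634  0.012 ] 0.16161922505525816
0.004 3484
0.012 1101
0.046 608
```

View pics/c3.png

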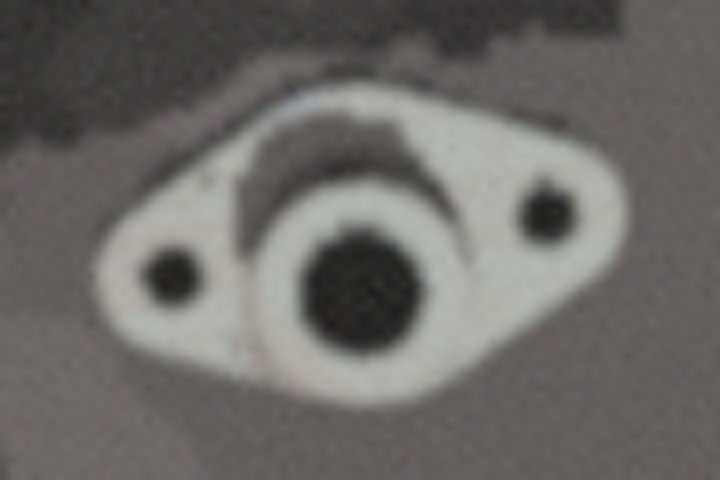

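Candidates: the grey aluminium oval in the tray at (393,237), and the orange ovals at (600,245) and (165,12). The grey one fits: two bolt holes at crop (172,277) and (547,213), round boss, unpainted aluminium. Grasping it along its long axis, at angle 0.162.

Run:
```python
from h import *
np.set_printoptions(precision=4,suppress=True)
O=np.array([.4830,-.3633]); R=down(.162)
m.move_ptp([*O,.12],R); m.move_l([*O,.016],max_speed=.08)
m.set_gripper(0.0,effort=50); print(m.current_grip_width(),m.current_grip_force(),m.current_force(),m.current_ee_pos())
m.move_l([*O,.15],max_speed=.12); print(m.current_grip_width(),m.current_grip_force(),m.current_force())
m.move_l([*O,.36],max_speed=.2)
C=np.array([.5815,.238]);Rf=down(-.249)
m.move_ptp([*C,.36],Rf)
m.move_l([*C,.256],max_speed=.06); m.dwell(.3)
print(m.current_time(),m.current_ee_pos(),m.current_qpos(),m.current_grip_width(),m.current_grip_force())
p,d,c=shot('side');np.savez('s4.npz',p=p,d=d,**c)
u=proj(c,[*C,.2]).astype(int);print(u)
cv2.imwrite('pics/s4.png',cv2.resize(p[max(0,u[1]-90):u[1]+60,u[0]-100:u[0]+100,::-1],(800,600),interpolation=cv2.INTER_CUBIC))
w,dw,cw=shot('wrist');np.savez('w4.npz',p=w,d=dw,**cw);cv2.imwrite('pics/w4.png',w[:,:,::-1])
for cam in('side','wrist','top'):
  if cam=='top':shot('top')
  for r in m.look_for(cam,'oval_support')[:4]: print(cam,np.array(r['at']),r['confidence'])
```

```text
0.3353562647569145 49.31130051612854 [-2.0651  0.3961  3.7492] [ 0.4832 -0.3635  0.0163]
0.3376255947269134 49.34010565280914 [-0.3965  0.4358 -1.207 ]
22.6667 [0.5815 0.238  0.2561] [ 0.3144  0.4725  1.4066 -0.      1.2623  0.5634] 0.33308479036297634 49.32795703411102
[285 122]
side [ 0.6735 -0.1408  0.0083] 0.81
side [ 0.3056 -0.1886  0.0066] 0.73
side [ 0.6501 -0.3794  0.0046] 0.68
side [0.5828 0.2259 0.2534] 0.56
wrist [ 0.6657 -0.1273  0.0205] 0.8
wrist [0.5821 0.245  0.2682] 0.76
top [ 0.3089 -0.1739  0.0088] 0.94
top [ 0.6548 -0.3685  0.0086] 0.89
top [ 0.6775 -0.1298  0.0081] 0.77
```

View pics/s4.png

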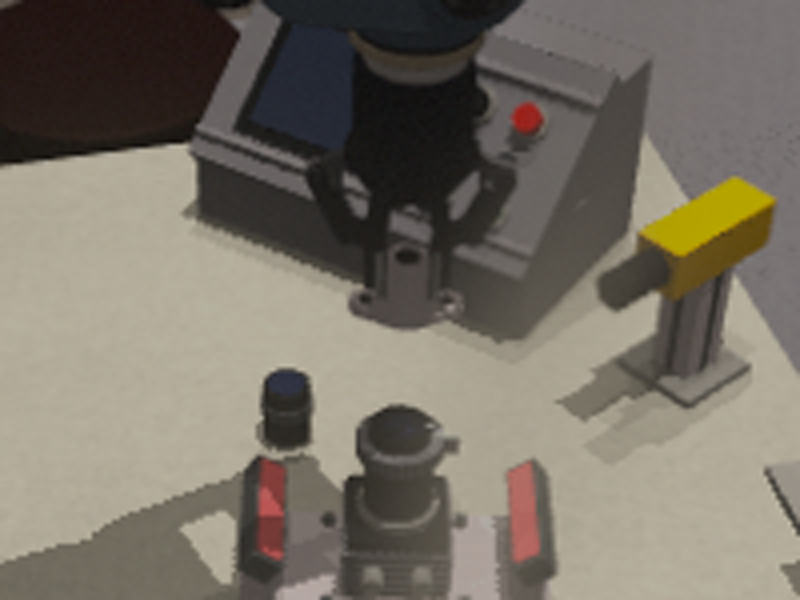

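View pics/w4.png

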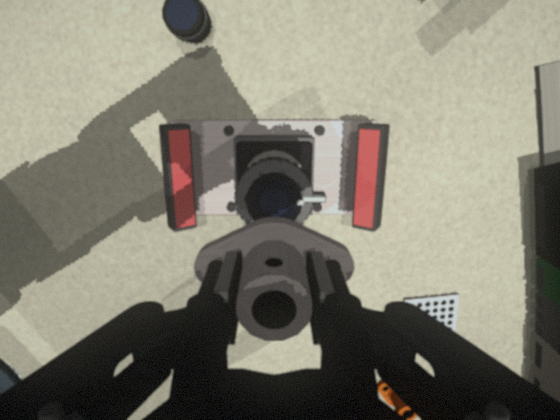

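The part hangs level with its flange in line with the plate: side crop (408,300), wrist view (275,265). The lens is below it and the ring line still points at the mark. One numeric check of the pose from depth before handing in.

```bash
cat > chk.py <<'E'
from h import *
np.set_printoptions(precision=4,suppress=True)
f=np.load('w4.npz');c={k:f[k] for k in ('camera_matrix','R','t')};c['k1']=float(f['k1']);d=f['d']
def pts(x0,x1,y0,y1): return np.array([atd(c,(x,y),d[y,x]) for y in range(y0,y1) for x in range(x0,x1) if d[y,x]>0])
X=pts(195,356,215,345)
B=X[(X[:,2]>.281)&(X[:,2]<.291)&(np.hypot(X[:,0]-.5815,X[:,1]-.238)<.02)];print('boss top',len(B),B.mean(0),cv2.minEnclosingCircle((B[:,:2]*1000).astype(np.float32)))
F=X[(X[:,2]>.246)&(X[:,2]<.257)];A=np.c_[F[:,:2]-F[:,:2].mean(0),np.ones(len(F))]
print('flange top',len(F),F.mean(0),np.linalg.lstsq(A,F[:,2],rcond=None)[0],cv2.minAreaRect((F[:,:2]*1000).astype(np.float32)))
E
python3 chk.py
```

```text
boss top 4833 [0.5811 0.2396 0.2856] ((581.70751953125, 238.8154296875), 19.519189834594727)
flange top 3920 [0.5834 0.2487 0.2513] [-0.0063 -0.0303  0.2513] ((582.4436645507812, 244.9700927734375), (30.744354248046875, 75.6335220336914), 76.41499328613281)
```

```bash
python3 -c "
from h import *
print(m.current_joint_vel(),m.current_grip_force(),m.current_time()); print(m.sign_off())"
```

```text
[-0.00088691 -0.00255681  0.00097287  0.00030175  0.00012343  0.000597  ] 49.32803750038147 22.9667
the job is handed in; nothing more can be done
None
```

I turned the lock ring to its mark and handed the job in at about 23 s, with the oval support held still, level and in line with the base plate, centred about 100 mm above the lens; no verdict came back.

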